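# Hold a stock carton over the code reader

## Robot

A 6-joint arm with a two-finger parallel gripper is mounted at the origin on the work surface. World frame = base frame: x ahead of the robot, y to its left, z up, the work surface at z = 0. Lengths are in m, angles in rad, forces in N, time in s.
With the tool pointing down it reaches from about 0.4 to 0.825 m from the base axis. Payload 7 kg.
Tool frame: the origin (TCP) lies between the finger pads; the fingertips stand 22 mm ahead of it and the grasp point (between the pads) lies 3 mm ahead of it; z points along the fingers, y is the direction in which the jaws open and shut (so a half turn about z gives the same grasp; the last joint's range is limited). The gripper opens to 88 mm and grips with 3 to 60 N. Pads are 19 mm wide; open, the fingers measure 130 mm over their backs; the gripper's body (78 mm by 193 mm) begins 47 mm behind the grasp point.
Start: joints at [-0.984, 0.359, 0.012, 0, -1.224, -0.288], TCP at [0.199, -0.645, 0.249] pointing down, gripper open.
Joint ranges: [-3.07, 3.07], [-1.43, 2.12], [-1.02, 1.25], [-3.03, 1.67], [-3.05, -0], [-3.03, 3.03]. Speed limits (rad/s): [2.39, 2.39, 3.01, 3.14, 3.14, 3.14].

## Interface

Orientations are given as [roll, pitch, yaw] about the fixed x, y, z axes, in that order (R = Rz(yaw) Ry(pitch) Rx(roll)).
In Python, from station import arm, optics gives the robot as it stands. The module is installed in compiled form; this text tells all that it offers.
- The arm moves only by the tool jog_arm, never from a script. Its argument "motion" is a list that holds one entry, the list of rows, each a list of 7 numbers: the shift along the tool's x, y, z in m, then the turn, a rotation vector about the tool's x, y, z in degrees, then the finger opening in m, from 0 to 0.0876. In form: [[[x, y, z, rx, ry, rz, grip], ...]]. A call has 1 to 8 rows; each row is the pose to reach, as a shift and turn from the pose measured when the call began, along the tool's axes at that moment; what a row does not reach only later rows make up. A row lasts 1/10 s, in which the tool goes at most 50 mm and 8.59 degrees, less where a joint would pass 70% of its speed; a pose out of reach is approached as far as the arm can. A call with a gripper value outside its range is refused whole. The fingers move at their own pace and stop on an object; "newtons" is the grip in N (left out, the last holds). Time passes only in rows, so rows that repeat a pose let the fingers close. It gives the time, the measured TCP pose, the force and the opening at its end, in the units of the state.
- arm.get_state(): the state, without advancing time (a new reading comes with each control period).
- optics.grab_frame(name): name is "side" or "top" or "wrist"; returns the picture (400x640x3 uint8, red, green, blue); there is no depth.
- optics.camera_model(name): a dict with "mtx" (3x3 intrinsics, pixels), "R" (3x3) and "t" (3): a world point X has camera coordinates R X + t; the wrist camera has in their place "mount" (4x4, takes a point from camera to tool coordinates, whose origin is the TCP and whose axes are the flange's). Camera axes: x right, y down, z forward; pixel columns grow to the right and rows downward; lengths in m; the calibration is good to about 2 mm. A picture is of the moment at which its call begins: read the wrist's pose just before it. camera_model takes no time and is no camera call.
- arm.job_done(): hands the job in, once; it reports no verdict.
The state is a dict: "t": time; "q": joint angles; "qd": joint speeds; "joint_efforts": joint torques, N m; "eef_pos": TCP position; "ee_rot": TCP orientation; "force": force on the tool from outside, world axes, zero at the start; "moment": the same for the moment, N m; "width": finger opening in m.
Only numpy, scipy, OpenCV 4.12 (cv2) and the standard library are available. Lean on these libraries where they do the work, as an engineer would, in place of code of your own. Each camera call takes 0.05 s, during which the arm holds its last target.

## Task

Lift the blue dust cover of the code reader by its yellow handle until it rests open on its stop. Then pick up the green carton, lift it over the row of jars and hold it level just above the reader's glass, about 1 cm clear, centred over the glass and with its long sides running front to back on the reader, never touching the reader with it. Finish while holding it still there, put nothing down, and leave the other cartons, the jars, the mug and the tape roll as they are.

Things in the scene. Friction and masses are not known exactly. Their poses are not given: they have to be found in the camera images.
- glass (a point): Centre of the reader's glass window, on its top face, 60 mm above the bench. The reader is a fixed grey block 130 mm deep (x axis, from its front at -x to its hinge side at +x), 160 mm wide (y axis), its top face flush with the glass; z is up. The dark glass measures 94 mm (x) by 112 mm (y) with a red cross in the middle; hidden under the blue cover while that is shut.
- hinge (a point): Middle of the cover's hinge line, which runs along this frame's y axis; 65 mm behind the glass centre (+x of the reader) and 66 mm above the bench. Axes as the reader's.
- cover (a joint): Opening angle of the blue dust cover, rad: 0 shut (lying flat over the glass), grows as its front edge rises and swings up and back, 1.57 upright, 1.9 on its stop (leaning back). It falls shut below upright and falls back to the stop beyond it. The cover is a 126 x 156 x 7 mm panel, 0.2 kg.
- handle (a point): Middle of the yellow handle bar on the cover's free edge: a round bar 10 mm thick and 100 mm long, lying along the reader's y axis, in the plane of the cover, 170 mm from the hinge line. Open space of 35 mm between bar and panel edge, so a finger fits either side of the bar from above; the bar may turn between the fingers as the cover swings. Shut: 66 mm above the bench, in front (-x) of the reader. These axes turn with the cover.
- carton_green_centre (a point): Centre (half-way up, 35 mm above its underside) of the green carton with a white band: a rigid closed carton lying on the bench, 100 mm long (its x axis), 56 mm wide (its y axis), 70 mm high (z up), about 0.25 kg. This is the one to hold over the reader.
- carton_brown_centre (a point): Centre (half-way up, 35 mm above its underside) of the brown cardboard carton with a red band: a rigid closed carton lying on the bench, 100 mm long (its x axis), 56 mm wide (its y axis), 70 mm high (z up), about 0.25 kg. Leave it alone.
- carton_white_centre (a point): Centre (half-way up, 35 mm above its underside) of the white carton with a blue band: a rigid closed carton lying on the bench, 100 mm long (its x axis), 56 mm wide (its y axis), 70 mm high (z up), about 0.25 kg. Leave it alone.
- strip: Fixed flat dark steel strip on which the row of four jars stands, between the cartons and the reader; 370 mm (x, along the row) by 85 mm (y) by 4 mm; origin at the centre of its underside. Tops of the jars are 119 mm above the bench.
- jar0: Amber glass jar with a dark lid; loose, 58 mm diameter, 115 mm tall, origin at the centre of its underside. Stands in the row on the dark strip; leave it alone.
- jar1: Red jar with a white lid; loose, 58 mm diameter, 115 mm tall, origin at the centre of its underside. Stands in the row on the dark strip; leave it alone.
- jar2: Amber glass jar with a brass lid; loose, 58 mm diameter, 115 mm tall, origin at the centre of its underside. Stands in the row on the dark strip; leave it alone.
- jar3: Terracotta-coloured jar with a black lid; loose, 58 mm diameter, 115 mm tall, origin at the centre of its underside. Stands in the row on the dark strip; leave it alone.
- tape_roll: Cardboard-coloured tape roll lying flat, 90 mm outside diameter, 45 mm high, origin at the centre of its underside. Leave it alone.
- mug: White mug, 76 mm across, 85 mm tall, handle to its +y, origin at the centre of its underside. Leave it alone.
Not all that is in view belongs to the job. Leave any purple or turquoise look-alike of the part that bears glass alone.

How it is judged:
On the way, in this order (a step that is already met when the one before it is completed fails the run):
1. the cover is open, on its stop (value of joint cover above 1.8 rad), for 0.2 s.
2. the green carton passes over the row, above the jars' tops (height (world z) of carton_green_centre above 0.154 m and y of carton_green_centre in the frame of strip between -0.04 and 0.04 m and x of carton_green_centre in the frame of strip between -0.22 and 0.22 m), for 0.02 s.
At the end, for the whole second after the job is handed in: Cover beyond 1.8 rad; green carton held still by the fingers, touching no reader part, underside 3 to 22 mm above the glass, centre within 14 mm of the glass centre, long side within 0.16 rad of the reader's x axis, tilt under 0.12 rad; other loose things upright, within 30 mm of their starts (value of joint cover above 1.8 rad and horizontal distance between carton_green_centre and glass below 0.014 m and z of carton_green_centre in the frame of glass between 0.038 and 0.057 m and angle between the x axis of carton_green_centre and the x axis of glass, either way round below 0.16 rad and angle between carton_green_centre's own z axis and vertical below 0.12 rad and contact force between carton_green and reader below 0.1 N and contact force between carton_green and the fingers above 1 N and linear speed of carton_green below 0.02 m/s and distance of each of jar0, jar1, jar2, jar3, tape_roll, mug, carton_brown_centre, carton_white_centre from where it was at the start of the episode below 0.03 m and angle between each of jar0, jar1, jar2, jar3, tape_roll, mug, carton_brown_centre, carton_white_centre's own z axis and vertical below 0.35 rad); the arm keeps its last pose, push and grip.
It fails at once if the green carton touches the reader or its cover (contact force between carton_green and reader above 1 N).
It fails at once if another carton, a jar, the mug or the tape roll is shifted by more than 30 mm or tipped (distance of any of jar0, jar1, jar2, jar3, tape_roll, mug, carton_brown_centre, carton_white_centre from where it was at the start of the episode above 0.03 m or angle between any of jar0, jar1, jar2, jar3, tape_roll, mug, carton_brown_centre, carton_white_centre's own z axis and vertical above 0.35 rad).
It also fails if it takes over 64 s, if anything falls off the work surface, if the arm or the gripper's body presses on something with over 40 N, if the wrist force passes 120 N, or if a joint passes its speed limit or range.

## Working session

There is one attempt and no reset: what is moved stays moved. The work goes in short steps, Python scripts to look and compute and a tool call to move; the robot and the scene stay as the last step left them, time stands still between calls to the robot, and variables do not carry over. Pictures are saved under pics/ and viewed, and the job is handed in when it is done.

Besides the shell and the picture viewer there is one more tool, called after "Call:" in YAML: its name, and indented under it one key for each argument. jog_arm: Moves the arm, as the interface text tells. Its arguments: {"type":"object","properties":{"motion":{"type":"array","items":{"type":"array","items":{"type":"array","items":{"type":"number"}}}},"newtons":{"type":"number"}},"required":["motion"]}

```bash
mkdir -p pics
python3 - <<'E'
from station import arm, optics
import cv2, numpy as np
s=arm.get_state(); print({k:np.round(v,4).tolist() for k,v in s.items()})
for n in ("side","top","wrist"):
    f=optics.grab_frame(n); cv2.imwrite(f"pics/{n}0.png",f[...,::-1])
    m=optics.camera_model(n); print(n,{k:np.round(v,4).tolist() for k,v in m.items()})
E
```

```text
{'t': 0.0, 'q': [-0.9839, 0.3594, 0.0111, -0.0004, -1.2241, -0.2881], 'qd': [-0.001, 0.0007, 0.0019, 0.0007, 0.0007, -0.0006], 'joint_efforts': [0.002, -58.2719, 29.306, 6.9974, 0.0069, -0.0002], 'eef_pos': [0.1986, -0.6447, 0.2476], 'ee_rot': [3.1399, -0.0001, -2.8429], 'force': [0.6586, 0.0987, -0.0434], 'moment': [0.0055, 0.0144, 0.0012], 'width': 0.0881}
side {'mtx': [[466.1568, 0.0, 323.6152], [0.0, 466.1568, 206.4144], [0.0, 0.0, 1.0]], 'R': [[-0.9661, -0.2582, -0.005], [-0.1517, 0.5831, -0.7981], [0.209, -0.7703, -0.6025]], 't': [0.4882, 0.1166, 1.267]}
top {'mtx': [[413.5798, 0.0, 313.6096], [0.0, 413.5798, 196.1823], [0.0, 0.0, 1.0]], 'R': [[0.019, -0.9997, -0.0164], [-0.9819, -0.0156, -0.189], [0.1887, 0.0197, -0.9818]], 't': [0.0626, 0.4758, 1.3493]}
wrist {'mtx': [[332.1717, 0.0, 320.9288], [0.0, 332.1717, 198.6867], [0.0, 0.0, 1.0]], 'mount': [[0.0001, -0.9595, -0.2816, 0.0762], [1.0, -0.0001, 0.0005, 0.0002], [-0.0005, -0.2816, 0.9595, -0.1361], [0.0, 0.0, 0.0, 1.0]]}
```

View pics/top0.png

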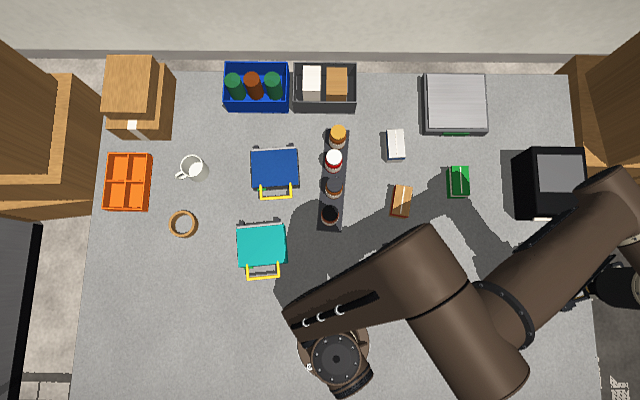

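View pics/side0.png

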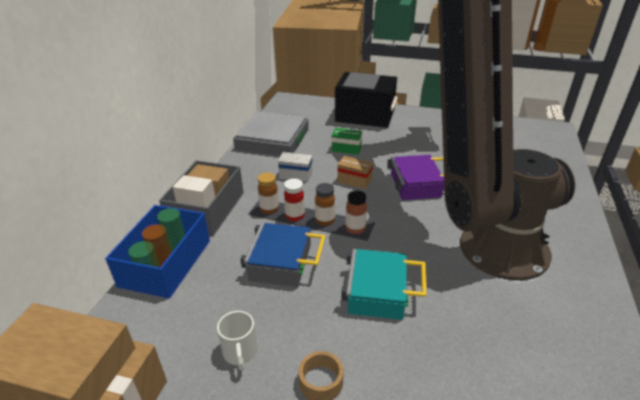

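View pics/wrist0.png

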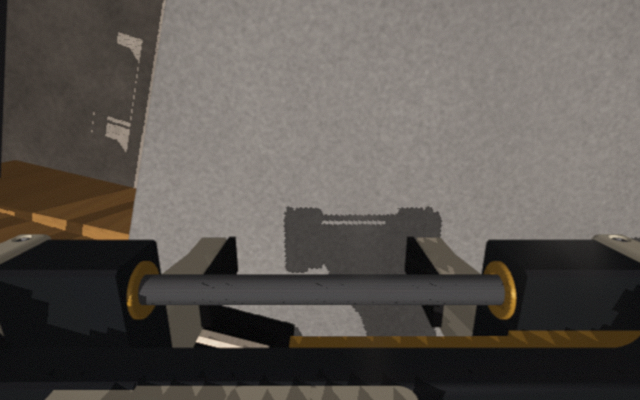

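The top view shows the blue-covered reader at (275,168) with its yellow handle at (276,193). Look-alikes are the turquoise reader at (262,245) and the purple one at side (415,175). The green carton is at (458,181); other things that could pass for it are the brown carton (402,200), the white carton (396,144) and the green cylinders in the blue bin at (233,85). The jar row runs along column 333. By the description I choose the blue cover and the green box with a white band. Next I measure them and check close crops.

```bash
cat > h.py <<'E'
import numpy as np, cv2
from station import arm, optics
from scipy.spatial.transform import Rotation as Ro
def ray(n,px,z):
    m=optics.camera_model(n); K,R,t=(np.array(m[k]) for k in("mtx","R","t"))
    d=R.T@np.linalg.solve(K,np.array([px[0],px[1],1.])); c=-R.T@t
    return c+d*(z-c[2])/d[2]
def proj(n,X):
    m=optics.camera_model(n); p=np.array(m["mtx"])@(np.array(m["R"])@np.array(X)+np.array(m["t"])); return p[:2]/p[2]
def hsvmask(f,lo,hi,roi):
    h=cv2.cvtColor(f,cv2.COLOR_RGB2HSV); m=cv2.inRange(h,lo,hi); o=np.zeros_like(m); x0,y0,x1,y1=roi; o[y0:y1,x0:x1]=m[y0:y1,x0:x1]; return o
def rect(m):
    cs=cv2.findContours(m,cv2.RETR_EXTERNAL,cv2.CHAIN_APPROX_NONE)[0]; c=max(cs,key=cv2.contourArea); return c
E
python3 - <<'E'
from h import *
f=cv2.imread("pics/top0.png")[...,::-1].copy(); g=cv2.imread("pics/side0.png")[...,::-1].copy()
a=cv2.resize(f[100:240,230:500],None,fx=2.9,fy=2.9,interpolation=cv2.INTER_CUBIC)
cv2.imwrite("pics/ctop.png",a[...,::-1])
b=cv2.resize(g[110:300,230:390],None,fx=3,fy=3,interpolation=cv2.INTER_CUBIC); cv2.imwrite("pics/cside.png",b[...,::-1])
m=hsvmask(f,(20,120,120),(35,255,255),(240,175,310,205)); c=rect(m); p=np.argwhere(m)[:,::-1]; print('yel',p.min(0),p.max(0), cv2.minAreaRect(c))
for r in range(p[:,1].min(),p[:,1].max()+1):
    q=p[p[:,1]==r][:,0]; print(r,q.min(),q.max(),len(q))
m=hsvmask(f,(105,120,60),(125,255,255),(240,140,310,195)); r=cv2.minAreaRect(rect(m)); bx=cv2.boxPoints(r); print('blue',r); 
for q in bx: print(q, ray('top',q,.0695).round(4))
m=hsvmask(f,(45,100,60),(85,255,255),(440,155,480,205)); r=cv2.minAreaRect(rect(m)); print('green',r)
for q in cv2.boxPoints(r): print(q, ray('top',q,.07).round(4))
m=hsvmask(g,(20,120,120),(35,255,255),(300,225,335,275));p=np.argwhere(m)[:,::-1]; print('yel side',p.min(0),p.max(0))
E
```

```text
yel [259 182] [292 199] ((275.02471923828125, 191.25567626953125), (15.540302276611328, 33.199737548828125), 84.47245788574219)
182 290 290 1
183 289 290 2
184 289 291 3
185 259 291 5
186 259 291 6
187 259 291 6
188 259 291 6
189 259 291 6
190 259 291 6
191 259 291 6
192 259 291 6
193 259 291 6
194 259 291 6
195 259 292 13
196 260 292 24
197 260 291 32
198 259 286 28
199 260 275 15
blue ((273.9879150390625, 167.79483032226562), (36.466373443603516, 46.15550994873047), 86.633544921875)
[249.87929 150.94827] [0.623  0.2898 0.0695]
[295.95517 148.23795] [0.6348 0.1335 0.0695]
[298.09656 184.64139] [0.5085 0.1229 0.0695]
[252.02066 187.35172] [0.4968 0.2765 0.0695]
green ((460.0, 180.0), (28.0, 18.0), 90.0)
[451. 166.] [ 0.58   -0.3869  0.07  ]
[469. 166.] [ 0.5809 -0.4467  0.07  ]
[469. 194.] [ 0.4854 -0.4418  0.07  ]
[451. 194.] [ 0.4845 -0.3827  0.07  ]
yel side [300 233] [324 264]
```

View pics/ctop.png

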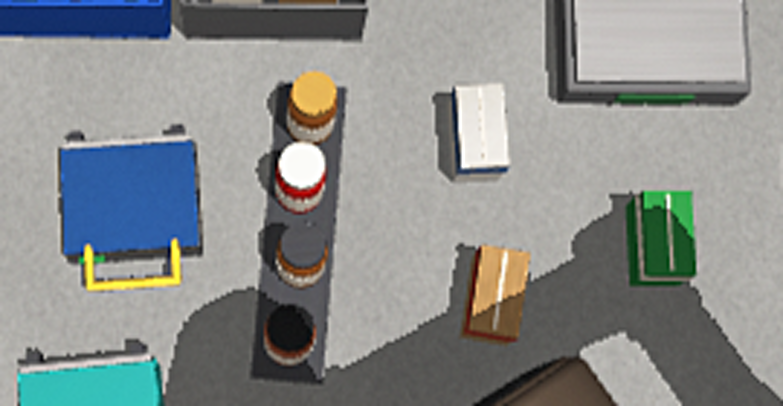

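View pics/cside.png

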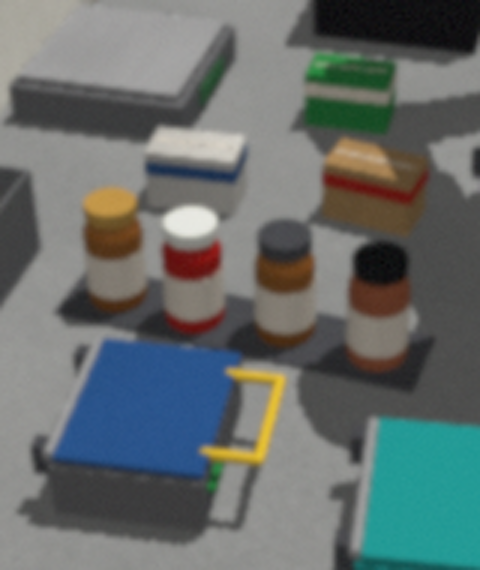

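Crops confirm it: blue cover with yellow handle, green carton with white band. Now I localise the handle and plan the swing over.

```bash
cat >> h.py <<'E'
def rows(wps,grip):
    """wps: list of (x,y,z,yaw) tool-down world targets; print rel rows"""
    s=arm.get_state(); p=np.array(s["eef_pos"]); R=Ro.from_euler('xyz',s["ee_rot"])
    for w in wps:
        d=R.inv().apply(np.array(w[:3])-p); T=Ro.from_euler('xyz',[np.pi,0,w[3]]); v=np.degrees((R.inv()*T).as_rotvec())
        print([round(float(x),4) for x in d]+[round(float(x),1) for x in v]+[grip])
def wproj(X,s=None):
    s=s or arm.get_state(); m=optics.camera_model("wrist"); M=np.array(m["mount"])
    R=Ro.from_euler('xyz',s["ee_rot"]).as_matrix(); x=R.T@(np.array(X)-s["eef_pos"]); c=M[:3,:3].T@(x-M[:3,3]); p=np.array(m["mtx"])@c; return p[:2]/p[2]
def wray(px,z,s):
    m=optics.camera_model("wrist"); M=np.array(m["mount"]); R=Ro.from_euler('xyz',s["ee_rot"]).as_matrix()
    c=np.array(s["eef_pos"])+R@M[:3,3]; d=R@M[:3,:3]@np.linalg.solve(np.array(m["mtx"]),np.array([px[0],px[1],1.])); return c+d*(z-c[2])/d[2]
E
python3 - <<'E'
from h import *
print('bar', ray('top',(275.5,197.5),.068), 'ends',ray('top',(260,198.3),.068),ray('top',(291.5,196.7),.068))
H=ray('top',(275.5,197.5),.066)
print('panelc',ray('top',(274,167.8),.0695),'side check',proj('side',H))
for px in ((339,126),(329,229)): print('strip',ray('top',px,.004))
for n,px in (('jar',(338,131)),('r',(334,156)),('a',(334,184)),('b',(330,213))): print(n,ray('top',px,.119))
rows([(.42,-.45,.25,-2.5),(.52,-.2,.25,-2.1),(.5,.02,.25,-1.8),(.462,.2,.25,-1.486)],.0876)
E
```

```text
bar [0.46390473 0.19695825 0.068     ] ends [0.46037946 0.24844535 0.068     ] [0.46745461 0.14383519 0.068     ]
panelc [0.5652139  0.20555144 0.0695    ] side check [319.02766325 249.53654649]
strip [ 0.74065992 -0.01455691  0.004     ]
strip [0.36915199 0.01687619 0.004     ]
jar [ 0.68018854 -0.00667837  0.119     ]
r [0.59465106 0.00564265 0.119     ]
a [0.50141154 0.00473759 0.119     ]
b [0.40717221 0.01648074 0.119     ]
[-0.2689, 0.121, -0.002, 0.1, 0.0, -19.6, 0.0876]
[-0.4381, 0.3305, -0.0018, 0.1, 0.0, -42.6, 0.0876]
[-0.4837, 0.5466, -0.0015, 0.1, 0.0, -59.8, 0.0876]
[-0.5004, 0.7299, -0.0013, 0.1, 0.0, -77.7, 0.0876]
```

Call:
jog_arm:
  motion:
    - [[-0.045, 0.02, 0, 0, 0, -4, 0.03], [-0.09, 0.04, 0, 0, 0, -8, 0.03], [-0.135, 0.06, 0, 0, 0, -12, 0.03], [-0.18, 0.08, 0, 0, 0, -16, 0.03], [-0.22, 0.105, 0, 0, 0, -20, 0.03], [-0.26, 0.13, 0, 0, 0, -24, 0.03], [-0.3, 0.16, 0, 0, 0, -28, 0.03], [-0.335, 0.195, 0, 0, 0, -32, 0.03]]

```text
t: 0.95
eef_pos: [0.4625, -0.3582, 0.2476]
ee_rot: [3.14, 0.0, -2.282]
force: [1.1, -0.3, 1.3]
width: 0.0316
```

Run:
```python
from h import *
s=arm.get_state(); print(s['t'],s['eef_pos'],s['ee_rot'],s['width'])
rows([(.53,-.2,.25,-2.0),(.5,.02,.25,-1.75),(.463,.1965,.20,-1.49)],.026)
```

```text
0.95 [ 0.46254486 -0.35819176  0.24761907] [ 3.14005028e+00  3.74596093e-04 -2.28155034e+00] 0.031606135393481276
[-0.1639, 0.0521, -0.0022, 0.1, 0.0, -16.1, 0.026]
[-0.3111, 0.2184, -0.0019, 0.1, 0.0, -30.5, 0.026]
[-0.4207, 0.3615, 0.0483, 0.1, 0.1, -45.4, 0.026]
```

Call:
jog_arm:
  motion:
    - [[-0.045, 0.015, 0, 0, 0, -5, 0.026], [-0.09, 0.03, 0, 0, 0, -10, 0.026], [-0.13, 0.055, 0, 0, 0, -15, 0.026], [-0.17, 0.085, 0, 0, 0, -20, 0.026], [-0.21, 0.115, 0, 0, 0, -24, 0.026], [-0.245, 0.15, 0, 0, 0, -28, 0.026], [-0.28, 0.185, 0, 0, 0, -32, 0.026], [-0.31, 0.22, 0, 0, 0, -36, 0.026]]

```text
t: 1.75
eef_pos: [0.4976, 0.0224, 0.2481]
ee_rot: [3.141, 0.001, -1.65]
force: [0.9, 1.3, -0.5]
width: 0.0263
```

Call:
jog_arm:
  motion:
    - [[-0.045, 0.02, 0, 0, 0, -2, 0.026], [-0.09, 0.035, 0, 0, 0, -4, 0.026], [-0.13, 0.05, 0, 0, 0, -6, 0.026], [-0.15, 0.06, 0, 0, 0, -8, 0.026]]

```text
t: 2.15
eef_pos: [0.4488, 0.1794, 0.2483]
ee_rot: [3.141, 0.002, -1.507]
force: [0.1, 0.9, -0.1]
width: 0.026
```

Run:
```python
from h import *
s=arm.get_state(); print(s['t'],s['eef_pos'],s['ee_rot'],s['width'])
f=optics.grab_frame('wrist'); cv2.imwrite('pics/w1.png',f[...,::-1]); 
f=optics.grab_frame('top'); cv2.imwrite('pics/t1.png',f[...,::-1]); 
print(wproj([.464,.197,.071],s))
rows([(.463,.1965,.20,-1.49)],.026)
```

```text
2.15 [0.44875989 0.17936715 0.2483241 ] [ 3.14112567e+00  1.80683392e-03 -1.50673604e+00] 0.025967266409192963
[303.99693502 198.74967764]
[-0.0164, -0.0154, 0.0483, 0.0, 0.1, -0.9, 0.026]
```

View pics/w1.png

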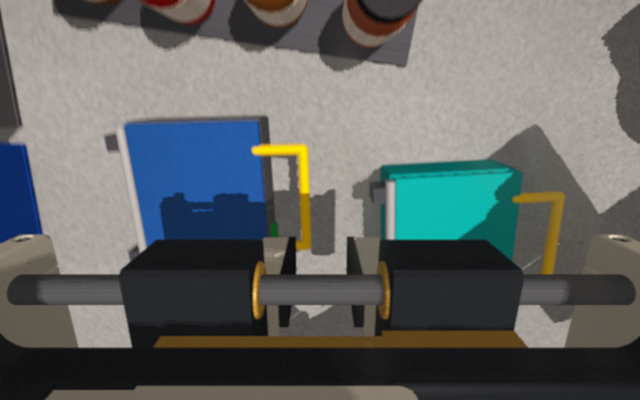

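View pics/t1.png

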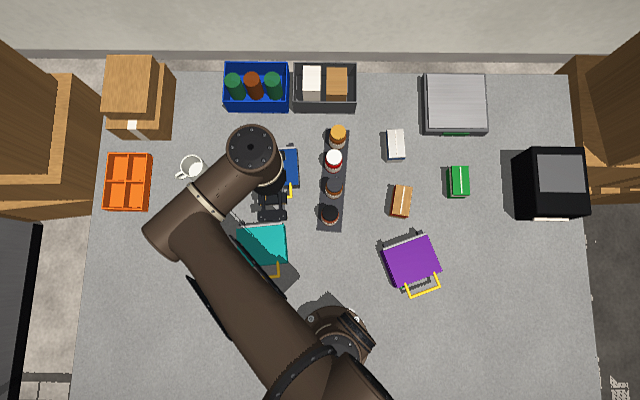

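The wrist view shows the bar at column ~304, rows 147–247, against a prediction of (304,199), so they agree. I refine from this picture, and take the unobstructed green carton from t1.

Run:
```python
from h import *
s=arm.get_state()
f=cv2.imread('pics/w1.png')[...,::-1].copy()
m=hsvmask(f,(20,120,120),(35,255,255),(296,160,315,238))
p=np.argwhere(m)[:,::-1].astype(np.float32)
for a in (165,180,195,210,225):
    q=p[abs(p[:,1]-a)<4]; u=q[:,0].mean(); print(a,u,wray((u,a),.068,s))
a=wray((304.5,147),.068,s);b=wray((305.5,248),.068,s);print(a,b,(a+b)/2)
f=cv2.imread("pics/t1.png")[...,::-1].copy()
a=cv2.resize(f[150:230,380:480],None,fx=7,fy=7,interpolation=cv2.INTER_CUBIC); cv2.imwrite("pics/cg.png",a[...,::-1])
```

```text
165 303.0 [0.46672397 0.16368286 0.068     ]
180 303.5 [0.4655001  0.17846756 0.068     ]
195 304.14493 [0.46410044 0.19363785 0.068     ]
210 304.77274 [0.46268002 0.20921988 0.068     ]
225 305.5 [0.46111973 0.22522298 0.068     ]
[0.46616261 0.14631199 0.068     ] [0.45979802 0.25070664 0.068     ] [0.46298031 0.19850932 0.068     ]
```

View pics/cg.png

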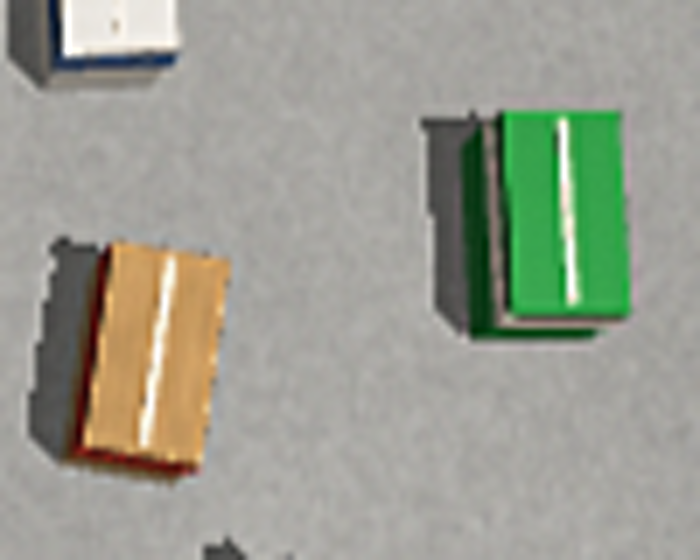

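Run:
```python
from h import *
c=np.array([[503,110],[620,110],[630,316],[510,318]])/7+[380,150]-.0
P=np.array([ray('top',q-0.5+.07,.07) for q in c]); print(P, P.mean(0))
a,b=(P[0]+P[1])/2,(P[2]+P[3])/2; print(np.linalg.norm(a-b),np.arctan2(*(a-b)[[1,0]]))
rows([(.463,.1975,.15,-1.482),(.463,.1975,.069,-1.482)],.026)
```

```text
[[ 0.58248105 -0.38840948  0.07      ]
 [ 0.58329028 -0.44394499  0.07      ]
 [ 0.48306895 -0.44349716  0.07      ]
 [ 0.48122038 -0.38727358  0.07      ]] [ 0.53251516 -0.4157813   0.07      ]
0.1007441108394395 -0.007860213046648235
[-0.0174, -0.0155, 0.0983, 0.0, 0.1, -1.4, 0.026]
[-0.0172, -0.0155, 0.1793, 0.0, 0.1, -1.4, 0.026]
```

Carton measures 100.7 × 56 mm, which matches the sizes given. Now descending onto the handle.

Call:
jog_arm:
  motion:
    - [[-0.017, -0.0155, 0.03, 0, 0, -1.4, 0.026], [-0.017, -0.0155, 0.065, 0, 0, -1.4, 0.026], [-0.017, -0.0155, 0.1, 0, 0, -1.4, 0.026], [-0.017, -0.0155, 0.115, 0, 0, -1.4, 0.026], [-0.017, -0.0155, 0.125, 0, 0, -1.4, 0.026]]

```text
t: 2.75
eef_pos: [0.4625, 0.1961, 0.1216]
ee_rot: [3.139, 0.0, -1.482]
force: [0.0, 0.3, 1.3]
width: 0.0261
```

Run:
```python
from h import *
s=arm.get_state(); print(s['t'],s['eef_pos'],s['ee_rot'],s['width'])
f=optics.grab_frame('wrist'); cv2.imwrite('pics/w2.png',f[...,::-1]); f=optics.grab_frame('side'); cv2.imwrite('pics/s2.png',cv2.resize(f[200:320,220:380],None,fx=4,fy=4,interpolation=cv2.INTER_CUBIC)[...,::-1])
rows([(.463,.1975,.069,-1.482)],.026)
```

```text
2.75 [0.46252584 0.1960879  0.12156602] [ 3.13872419e+00  3.88665986e-05 -1.48240810e+00] 0.026108558404840453
[-0.0011, -0.0005, 0.0532, 0.1, 0.0, -0.0, 0.026]
```

View pics/w2.png

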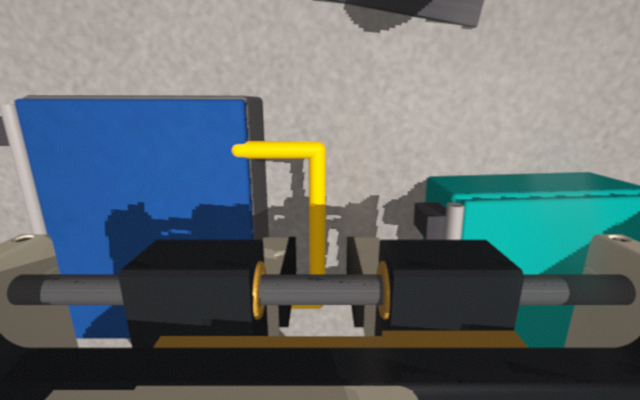

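View pics/s2.png

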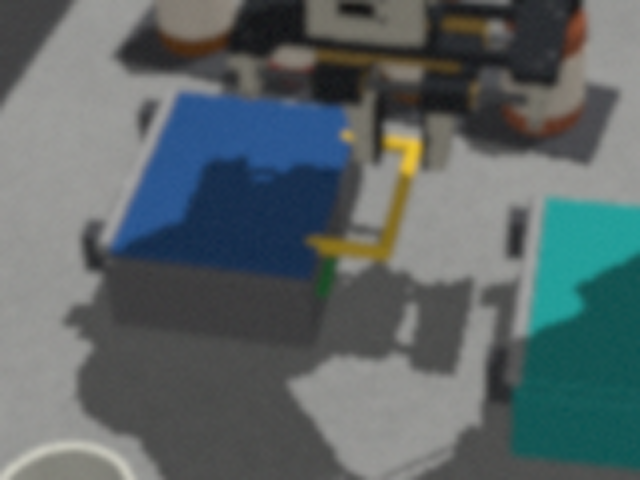

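The bar (column ~317) lies between the finger pads (~296 and ~348). Descend and close.

Call:
jog_arm:
  motion:
    - [[-0.001, -0.001, 0.02, 0, 0, 0, 0.026], [-0.001, -0.001, 0.04, 0, 0, 0, 0.026], [-0.001, -0.001, 0.053, 0, 0, 0, 0.026], [-0.001, -0.001, 0.053, 0, 0, 0, 0.026], [-0.001, -0.001, 0.053, 0, 0, 0, 0.006], [-0.001, -0.001, 0.053, 0, 0, 0, 0.006], [-0.001, -0.001, 0.053, 0, 0, 0, 0.006], [-0.001, -0.001, 0.053, 0, 0, 0, 0.006]]
  newtons: 15

```text
t: 3.65
eef_pos: [0.4646, 0.1981, 0.0704]
ee_rot: [-3.141, 0.002, -1.482]
force: [3.3, -1.4, 3.7]
width: 0.0093
```

Run:
```python
from h import *
s=arm.get_state(); print(s['t'],s['eef_pos'],s['ee_rot'],s['width'],s['force'])
# arc from current: theta steps; hinge in tool-frame units
p=np.array(s['eef_pos']); yaw=.088; ux=np.array([np.cos(yaw),np.sin(yaw),0])
for i,th in enumerate(np.arange(0,1.9,.13)[1:]):
    d=.17*((1-np.cos(th))*ux+np.array([0,0,np.sin(th)])); w=p+d
    print(round(th,2),np.round(d,3)); 
R=Ro.from_euler('xyz',s["ee_rot"]); print('tool comps of ux',R.inv().apply(ux))
```

```text
3.65 [0.46464253 0.19810955 0.07038782] [-3.14147715e+00  1.64263781e-03 -1.48177133e+00] 0.009335937644904438 [ 3.33417628 -1.35028931  3.66392157]
0.13 [0.001 0.    0.022]
0.26 [0.006 0.001 0.044]
0.39 [0.013 0.001 0.065]
0.52 [0.022 0.002 0.084]
0.65 [0.035 0.003 0.103]
0.78 [0.049 0.004 0.12 ]
0.91 [0.065 0.006 0.134]
1.04 [0.084 0.007 0.147]
1.17 [0.103 0.009 0.157]
1.3 [0.124 0.011 0.164]
1.43 [0.146 0.013 0.168]
1.56 [0.168 0.015 0.17 ]
1.69 [0.189 0.017 0.169]
1.82 [0.211 0.019 0.165]
tool comps of ux [ 1.02499848e-03 -9.99999468e-01  1.13823658e-04]
```

Gripped at 9.3 mm on a 10 mm bar. Now the arc: tool y is minus the forward distance, tool z is minus the height.

Call:
jog_arm:
  motion:
    - [[0, -0.001, -0.022, 0, 0, 0, 0.006], [0, -0.006, -0.044, 0, 0, 0, 0.006], [0, -0.013, -0.065, 0, 0, 0, 0.006], [0, -0.022, -0.084, 0, 0, 0, 0.006], [0, -0.035, -0.103, 0, 0, 0, 0.006], [0, -0.049, -0.12, 0, 0, 0, 0.006], [0, -0.065, -0.134, 0, 0, 0, 0.006], [0, -0.084, -0.147, 0, 0, 0, 0.006]]

```text
t: 4.45
eef_pos: [0.5477, 0.2051, 0.2182]
ee_rot: [3.14, 0.002, -1.482]
force: [-1.0, 1.9, -2.4]
width: 0.0096
```

Run:
```python
from h import *
s=arm.get_state(); print(s['t'],s['eef_pos'],s['ee_rot'],s['width'],s['force'])
f=optics.grab_frame('side'); cv2.imwrite('pics/s3.png',cv2.resize(f[160:320,200:400],None,fx=3.5,fy=3.5,interpolation=cv2.INTER_CUBIC)[...,::-1])
p0=np.array([.4646,.1981,.0704]); yaw=.088; ux=np.array([np.cos(yaw),np.sin(yaw),0]);R=Ro.from_euler('xyz',s["ee_rot"])
for th in np.arange(1.17,1.9,.12):
    w=p0+.17*((1-np.cos(th))*ux+np.array([0,0,np.sin(th)])); print(round(th,2),R.inv().apply(w-s['eef_pos']).round(4))
```

```text
4.45 [0.54773707 0.20511815 0.21821189] [ 3.14016231e+00  1.84924869e-03 -1.48186169e+00] 0.009600330911408024 [-1.04038506  1.93157047 -2.44124475]
1.17 [-0.0003 -0.0202 -0.0087]
1.29 [-0.0003 -0.0394 -0.0156]
1.41 [-0.0003 -0.0593 -0.0201]
1.53 [-0.0003 -0.0796 -0.0222]
1.65 [-0.0003 -0.1    -0.0218]
1.77 [-0.0002 -0.1202 -0.019 ]
1.89 [-0.0002 -0.1399 -0.0138]
```

View pics/s3.png

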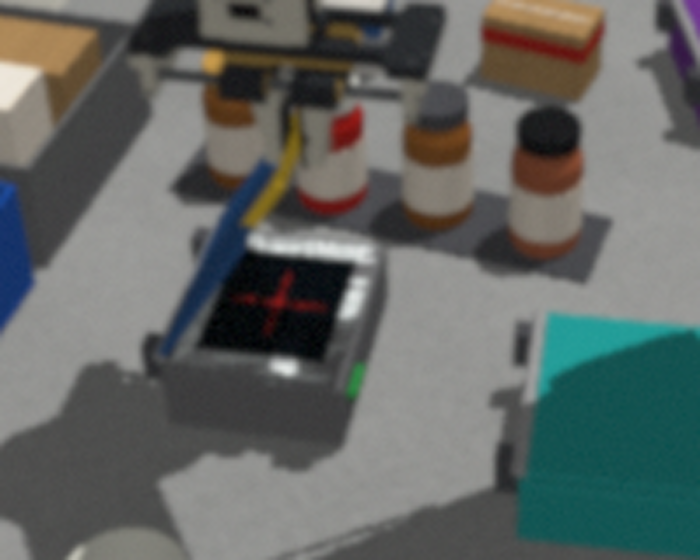

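The cover is following the fingers, and the glass with its red cross is now visible at side (~280,246). I carry on to the stop.

Call:
jog_arm:
  motion:
    - [[0, -0.02, -0.0085, 0, 0, 0, 0.006], [0, -0.039, -0.0155, 0, 0, 0, 0.006], [0, -0.059, -0.02, 0, 0, 0, 0.006], [0, -0.08, -0.022, 0, 0, 0, 0.006], [0, -0.1, -0.022, 0, 0, 0, 0.006], [0, -0.12, -0.019, 0, 0, 0, 0.006], [0, -0.138, -0.0145, 0, 0, 0, 0.006], [0, -0.14, -0.014, 0, 0, 0, 0.006]]

```text
t: 5.3
eef_pos: [0.6891, 0.2169, 0.2334]
ee_rot: [3.137, -0.001, -1.482]
force: [-12.7, -2.5, 6.6]
width: 0.009
```

Run:
```python
from h import *
s=arm.get_state(); print(s['t'],s['eef_pos'],s['ee_rot'],s['width'],s['force'])
f=optics.grab_frame('side'); cv2.imwrite('pics/s4.png',cv2.resize(f[160:320,200:400],None,fx=3.5,fy=3.5,interpolation=cv2.INTER_CUBIC)[...,::-1])
```

```text
5.3 [0.68908476 0.21685123 0.23343423] [ 3.13716129e+00 -9.88010612e-04 -1.48191068e+00] 0.009044535940692409 [-12.7292165   -2.51445768   6.5749368 ]
```

View pics/s4.png

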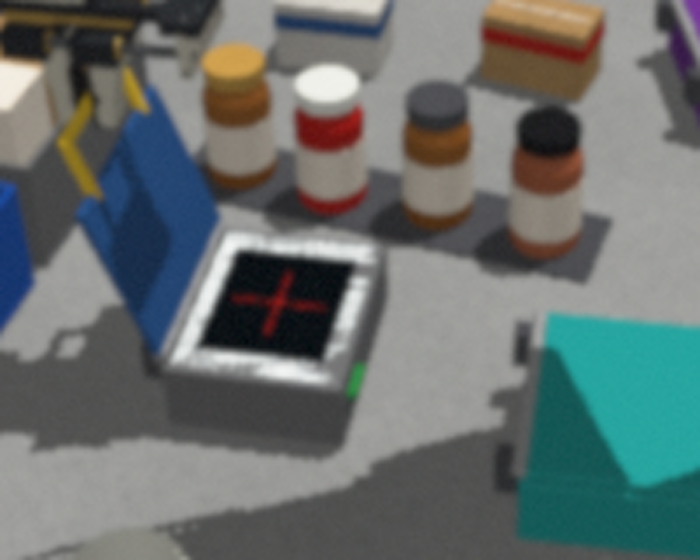

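The cover is pressed onto its stop (−13 N reaction). Release and rise.

Call:
jog_arm:
  motion:
    - [[0, 0.003, 0, 0, 0, 0, 0.03], [0, 0.003, 0, 0, 0, 0, 0.03], [0, 0.003, 0, 0, 0, 0, 0.03], [0, 0.003, -0.02, 0, 0, 0, 0.03], [0, 0.003, -0.05, 0, 0, 0, 0.03], [0, 0.003, -0.09, 0, 0, 0, 0.03]]

```text
t: 5.95
eef_pos: [0.6855, 0.2166, 0.3226]
ee_rot: [3.135, -0.002, -1.482]
force: [0.7, 0.4, 0.1]
width: 0.0298
```

Run:
```python
from h import *
s=arm.get_state(); print(s['t'],s['eef_pos'],s['ee_rot'],s['width'],s['force'])
f=optics.grab_frame('side'); cv2.imwrite('pics/s5.png',cv2.resize(f[160:320,200:400],None,fx=3.5,fy=3.5,interpolation=cv2.INTER_CUBIC)[...,::-1])
rows([(.58,0,.32,-2.2),(.55,-.2,.3,-2.7),(.5325,-.3,.28,-3.1495),(.5325,-.4158,.2,-3.1495)],.0876)
```

```text
5.95 [0.68545835 0.21664492 0.32264552] [ 3.13453006e+00 -1.81493962e-03 -1.48169222e+00] 0.02982143928814435 [0.71463349 0.40241779 0.07796973]
[0.2063, 0.1271, 0.0117, -0.3, 0.1, 41.2, 0.0876]
[0.4028, 0.1749, 0.0314, -0.2, 0.2, 69.8, 0.0876]
[0.5008, 0.2014, 0.0513, -0.2, 0.2, 95.6, 0.0876]
[0.6162, 0.2121, 0.1312, -0.2, 0.2, 95.6, 0.0876]
```

View pics/s5.png

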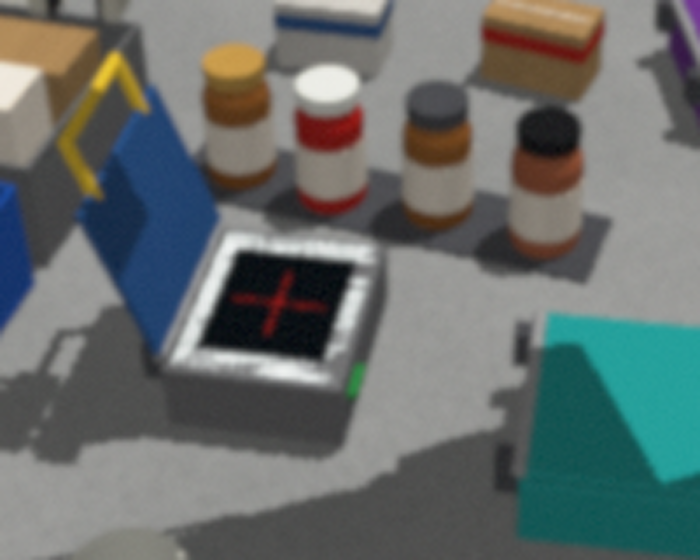

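The cover rests open and free. Now over to the green carton.

Call:
jog_arm:
  motion:
    - [[0.04, 0.025, 0, 0, 0, 8, 0.0876], [0.08, 0.05, 0, 0, 0, 16, 0.0876], [0.12, 0.075, 0, 0, 0, 24, 0.0876], [0.16, 0.1, 0, 0, 0, 32, 0.0876], [0.2, 0.12, 0, 0, 0, 40, 0.0876], [0.245, 0.135, 0, 0, 0, 48, 0.0876], [0.29, 0.15, 0, 0, 0, 56, 0.0876], [0.335, 0.16, 0, 0, 0, 64, 0.0876]]

```text
t: 6.8
eef_pos: [0.5576, -0.1326, 0.3323]
ee_rot: [-3.139, 0.006, -2.603]
force: [0.9, 0.3, 0.6]
width: 0.0856
```

Run:
```python
from h import *
s=arm.get_state(); print(s['t'],s['eef_pos'],s['ee_rot'],s['width'],s['force'])
rows([(.535,-.3,.28,-3.1495),(.535,-.4158,.22,-3.1495)],.0876)
```

```text
6.8 [ 0.55763904 -0.13264364  0.33230051] [-3.13912704  0.00610413 -2.60325305] 0.085608683007804 [0.8501286  0.33458617 0.60831625]
[0.1056, -0.132, 0.052, -0.0, 0.4, 31.3, 0.0876]
[0.1653, -0.2312, 0.1119, -0.0, 0.4, 31.3, 0.0876]
```

Call:
jog_arm:
  motion:
    - [[0.025, -0.03, 0.01, 0, 0, 8, 0.0876], [0.05, -0.065, 0.02, 0, 0, 16, 0.0876], [0.08, -0.1, 0.035, 0, 0, 24, 0.0876], [0.105, -0.132, 0.052, 0, 0.4, 31.3, 0.0876], [0.13, -0.17, 0.075, 0, 0.4, 31.3, 0.0876], [0.155, -0.21, 0.1, 0, 0.4, 31.3, 0.0876], [0.165, -0.231, 0.112, 0, 0.4, 31.3, 0.0876], [0.165, -0.231, 0.112, 0, 0.4, 31.3, 0.0876]]

```text
t: 7.6
eef_pos: [0.5336, -0.418, 0.2161]
ee_rot: [3.14, -0.004, 3.13]
force: [-0.7, 0.0, -0.3]
width: 0.0876
```

Run:
```python
from h import *
s=arm.get_state(); print(s['t'],s['eef_pos'],s['ee_rot'],s['width'],s['force'])
f=optics.grab_frame('wrist'); cv2.imwrite('pics/w6.png',f[...,::-1]); f=optics.grab_frame('top'); cv2.imwrite('pics/t6.png',f[...,::-1])
C=np.array([.5325,-.4158,.07]); 
for dx in(-.05,.05):
  for dy in (-.028,.028): print(wproj(C+[dx,dy,0],s).round(1))
a=cv2.resize(f[130:220,235:325],None,fx=6,fy=6,interpolation=cv2.INTER_CUBIC); cv2.imwrite("pics/cglass.png",a[...,::-1])
```

```text
7.6 [ 0.5335673  -0.41796255  0.21608192] [ 3.14046657 -0.00430029  3.13009386] 0.08760109112828972 [-0.65879492  0.03412522 -0.29551604]
[288.9 133.8]
[355.7 133. ]
[293.  243.9]
[353.8 243.3]
```

View pics/w6.png

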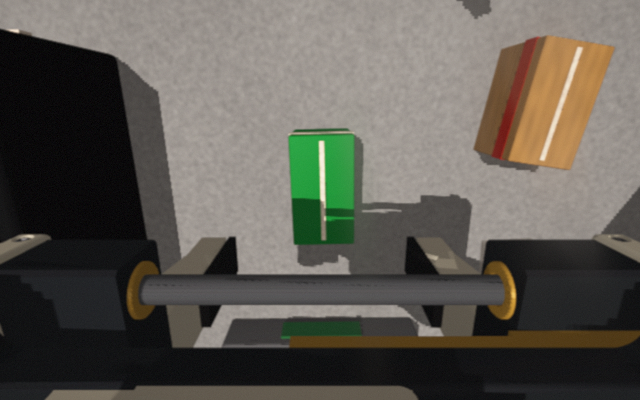

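View pics/t6.png

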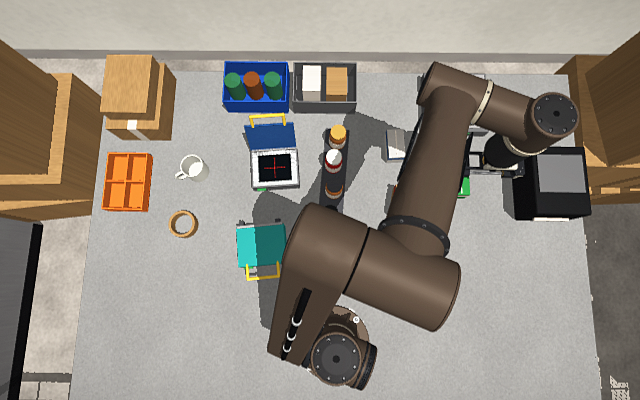

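View pics/cglass.png

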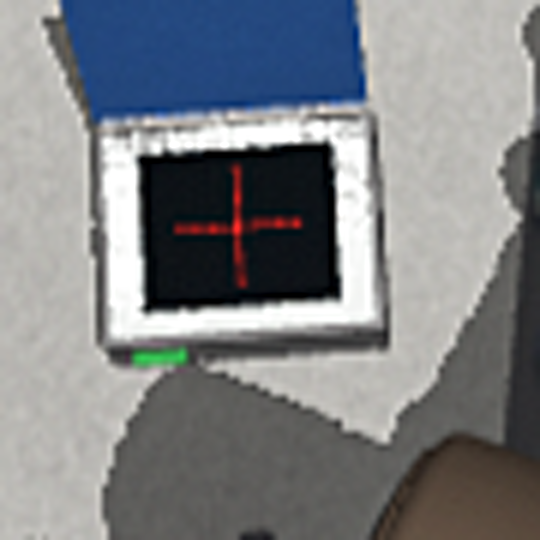

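Wrist view: the carton's top face spans columns 289–355 and rows 134–244, matching my prediction to within a pixel. The top view shows the glass cross at about (274,167). Next I measure the glass and check how close the black box on the right is to the gripper body.

Run:
```python
from h import *
s=arm.get_state()
for px in ((158,92),(170,160),(181,232),(118,58)): print(px,[wray(px,z,s).round(3).tolist() for z in (0,.1,.2)])
for px in((513,152),(518,218),(525,220)): print([ray('top',px,z).round(3).tolist() for z in (0,.2)])
f=cv2.imread("pics/t6.png")[...,::-1].copy()
h=cv2.cvtColor(f,cv2.COLOR_RGB2HSV); r=f.astype(int)
m=((r[...,0]-r[...,1]>50)&(r[...,0]-r[...,2]>40)).astype(np.uint8); o=np.zeros_like(m); o[150:186,255:295]=m[150:186,255:295]
p=np.argwhere(o)[:,::-1]; print(p.min(0),p.max(0))
vx=p[:,0]; print('cross mid',(p.min(0)+p.max(0))/2)
d=(f.max(2)<70).astype(np.uint8)|o; e=np.zeros_like(d); e[150:184,255:295]=d[150:184,255:295]; c=rect(e); R=cv2.minAreaRect(c); print(R)
G=[ray('top',q,.06) for q in cv2.boxPoints(R)]; print(np.round(G,4),np.mean(G,0)); print('cross',ray('top',(p.min(0)+p.max(0))/2,.06))
print('from handle',np.array([.463,.1975])+.105*np.array([np.cos(.088),np.sin(.088)]))
g=optics.grab_frame('side'); r=g.astype(int)
m=((r[...,0]-r[...,1]>50)&(r[...,0]-r[...,2]>40)); o=np.zeros_like(m); o[225:265,255:305]=m[225:265,255:305]; p=np.argwhere(o)[:,::-1]; print('side',p.min(0),p.max(0),ray('side',(p.min(0)+p.max(0))/2,.06))
rows([(.5325,-.4158,.12,-3.1495),(.5325,-.4158,.045,-3.1495)],.0876)
```

```text
(158, 92) [[0.448, -0.581, 0.0], [0.451, -0.534, 0.1], [0.454, -0.488, 0.2]]
(170, 160) [[0.518, -0.578, 0.0], [0.501, -0.532, 0.1], [0.484, -0.486, 0.2]]
(181, 232) [[0.601, -0.577, 0.0], [0.561, -0.531, 0.1], [0.521, -0.486, 0.2]]
(118, 58) [[0.415, -0.616, 0.0], [0.427, -0.559, 0.1], [0.44, -0.503, 0.2]]
[[0.653, -0.629, 0.0], [0.591, -0.534, 0.2]]
[[0.418, -0.629, 0.0], [0.389, -0.534, 0.2]]
[[0.412, -0.653, 0.0], [0.384, -0.554, 0.2]]
[264 157] [284 177]
cross mid [274. 167.]
((274.3815612792969, 167.36769104003906), (26.07090950012207, 32.22808074951172), 86.8201675415039)
[[0.6111 0.2645 0.06  ]
 [0.6189 0.1548 0.06  ]
 [0.528  0.1472 0.06  ]
 [0.5201 0.2555 0.06  ]] [0.5695212  0.20549497 0.06      ]
cross [0.57050822 0.20679971 0.06      ]
from handle [0.5675937  0.20672808]
side [268 238] [289 254] [0.56998776 0.20418163 0.06      ]
[0.0028, -0.0004, 0.1001, -0.1, 0.0, -0.0, 0.0876]
[0.0028, -0.0003, 0.1751, -0.1, 0.0, -0.0, 0.0876]
```

Glass centre is about (0.5695, 0.2055) at yaw ~0.08 (top, side and handle agree within 2–3 mm). The black box face at y≈−0.58 is clear of the gripper body, which reaches −0.512. Descend onto the carton.

Call:
jog_arm:
  motion:
    - [[0.002, 0, 0.04, 0, 0, 0, 0.0876], [0.003, 0, 0.08, 0, 0, 0, 0.0876], [0.003, 0, 0.115, 0, 0, 0, 0.0876], [0.003, 0, 0.145, 0, 0, 0, 0.0876], [0.003, 0, 0.165, 0, 0, 0, 0.0876], [0.003, 0, 0.172, 0, 0, 0, 0.0876], [0.003, 0, 0.172, 0, 0, 0, 0.0876]]

```text
t: 8.45
eef_pos: [0.5327, -0.4147, 0.0483]
ee_rot: [-3.141, 0.0, 3.135]
force: [-1.2, -0.1, 0.0]
width: 0.0875
```

Run:
```python
from h import *
s=arm.get_state(); print(s['t'],s['eef_pos'],s['ee_rot'],s['width'],s['force'])
f=optics.grab_frame('side'); cv2.imwrite('pics/s7.png',cv2.resize(f[100:200,290:420],None,fx=5,fy=5,interpolation=cv2.INTER_CUBIC)[...,::-1])
```

```text
8.45 [ 0.53271977 -0.41466435  0.04831157] [-3.14065259e+00  6.33239469e-05  3.13473937e+00] 0.08748638241060396 [-1.1666117  -0.14918874  0.02845019]
```

View pics/s7.png

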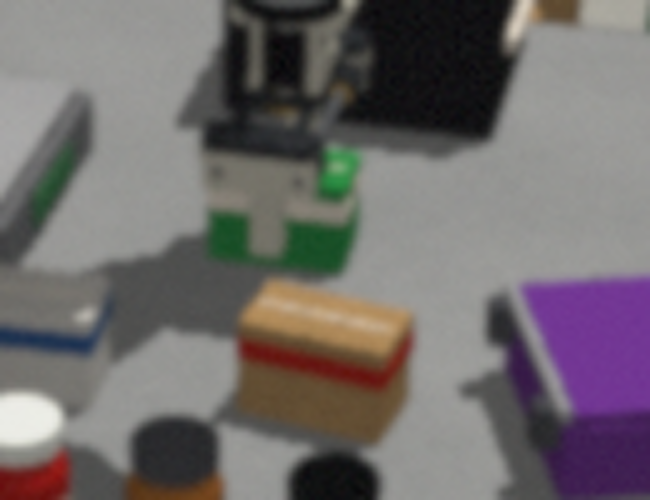

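The fingers straddle the green carton. Close at 30 N, then a small lift.

Call:
jog_arm:
  motion:
    - [[0, 0, 0, 0, 0, 0, 0.05], [0, 0, 0, 0, 0, 0, 0.05], [0, 0, 0, 0, 0, 0, 0.05], [0, 0, 0, 0, 0, 0, 0.05], [0, 0, 0, 0, 0, 0, 0.05], [0, 0, 0, 0, 0, 0, 0.05], [0, 0, -0.01, 0, 0, 0, 0.05], [0, 0, -0.02, 0, 0, 0, 0.05]]
  newtons: 30

```text
t: 9.3
eef_pos: [0.5325, -0.4147, 0.0691]
ee_rot: [-3.141, -0.0, 3.134]
force: [0.4, -0.0, -2.2]
width: 0.0564
```

Call:
jog_arm:
  motion:
    - [[0, 0, -0.025, 0, 0, 0, 0.05], [0, 0, -0.055, 0, 0, 0, 0.05], [0, 0, -0.09, 0, 0, 0, 0.05], [0, 0, -0.125, 0, 0, 0, 0.05], [0, 0, -0.16, 0, 0, 0, 0.05], [0, 0, -0.18, 0, 0, 0, 0.05], [0, 0, -0.185, 0, 0, 0, 0.05]]

```text
t: 10.0
eef_pos: [0.5334, -0.4149, 0.2579]
ee_rot: [-3.139, 0.004, 3.135]
force: [0.6, -0.5, -2.8]
width: 0.056
```

Run:
```python
from h import *
s=arm.get_state(); print(s['t'],s['eef_pos'],s['ee_rot'],s['width'],s['force'])
f=optics.grab_frame('wrist'); cv2.imwrite('pics/w8.png',f[...,::-1]); f=optics.grab_frame('side'); cv2.imwrite('pics/s8.png',f[...,::-1])
Y=-np.pi+.085
rows([(.57,-.2,.25,Y),(.57,0,.25,Y),(.57,.2055,.25,Y)],.05)
```

```text
10.0 [ 0.5334017  -0.41494263  0.25789268] [-3.13883828  0.0042656   3.13463942] 0.05602880354077404 [ 0.56630735 -0.50477568 -2.80386055]
[-0.0359, 0.2146, 0.0045, -0.0, 0.0, -5.3, 0.05]
[-0.0344, 0.4146, 0.0045, -0.0, 0.0, -5.3, 0.05]
[-0.0329, 0.6201, 0.0044, -0.0, 0.0, -5.3, 0.05]
```

View pics/w8.png

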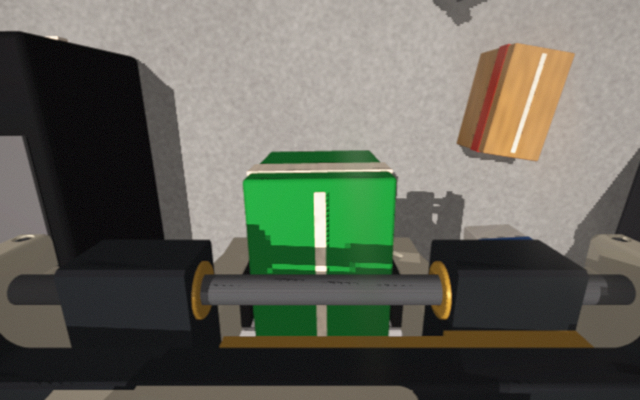

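View pics/s8.png

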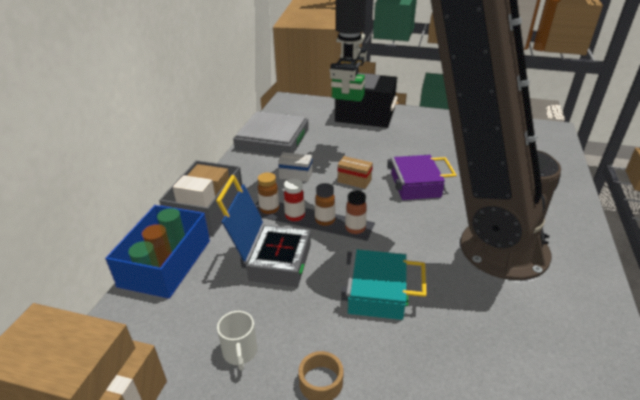

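The carton is held (width 56 mm, about −2.8 N) at a safe height. Cross over the row.

Call:
jog_arm:
  motion:
    - [[-0.005, 0.035, 0, 0, 0, 0, 0.05], [-0.01, 0.075, 0, 0, 0, -1, 0.05], [-0.015, 0.12, 0, 0, 0, -2, 0.05], [-0.02, 0.165, 0, 0, 0, -3, 0.05], [-0.025, 0.21, 0, 0, 0, -4, 0.05], [-0.03, 0.255, 0, 0, 0, -5, 0.05], [-0.03, 0.3, 0, 0, 0, -5.3, 0.05], [-0.03, 0.34, 0, 0, 0, -5.3, 0.05]]

```text
t: 10.9
eef_pos: [0.5638, -0.0724, 0.2524]
ee_rot: [-3.141, -0.003, -3.056]
force: [1.5, 0.3, -3.3]
width: 0.0559
```

Call:
jog_arm:
  motion:
    - [[0, 0.04, 0, 0, 0, 0, 0.05], [0, 0.08, 0, 0, 0, 0, 0.05], [0, 0.12, 0, 0, 0, 0, 0.05], [0, 0.16, 0, 0, 0, 0, 0.05], [0, 0.2, 0, 0, 0, 0, 0.05], [0, 0.23, 0, 0, 0, 0, 0.05], [0, 0.25, 0, 0, 0, 0, 0.05], [0, 0.255, 0, 0, 0, 0, 0.05]]

```text
t: 11.7
eef_pos: [0.5408, 0.1833, 0.2501]
ee_rot: [-3.14, -0.006, -3.054]
force: [-0.4, -0.3, -3.8]
width: 0.0561
```

Run:
```python
from h import *
s=arm.get_state(); print(s['t'],s['eef_pos'],s['ee_rot'],s['width'],s['force'])
Y=-np.pi+.085
rows([(.5695,.2055,.20,Y),(.5695,.2055,.14,Y),(.5695,.2055,.12,Y)],.05)
f=optics.grab_frame('wrist'); cv2.imwrite('pics/w9.png',f[...,::-1]);f=optics.grab_frame('side'); cv2.imwrite('pics/s9.png',cv2.resize(f[120:320,180:400],None,fx=3,fy=3)[...,::-1])
```

```text
11.7 [0.54084831 0.18333845 0.25012542] [-3.14029689 -0.00572895 -3.05404314] 0.05611604894130794 [-0.39776525 -0.28239253 -3.77330797]
[-0.0308, 0.0196, 0.0499, -0.1, -0.3, 0.1, 0.05]
[-0.0311, 0.0197, 0.1099, -0.1, -0.3, 0.1, 0.05]
[-0.0312, 0.0197, 0.1299, -0.1, -0.3, 0.1, 0.05]
```

View pics/s9.png

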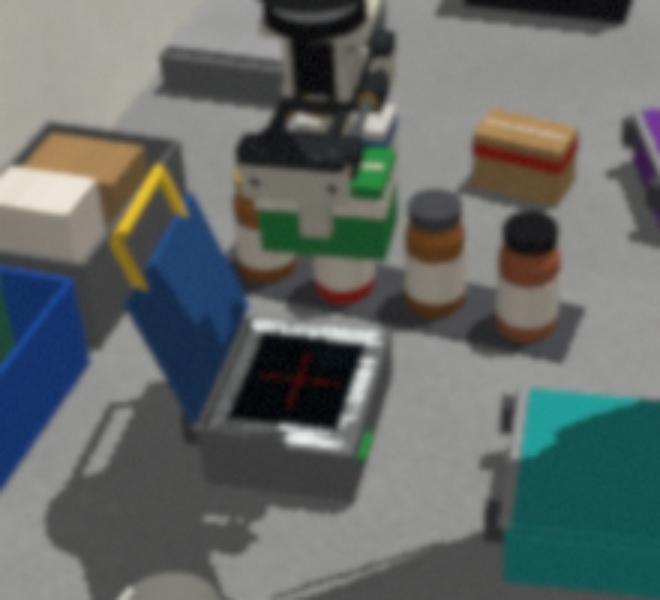

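View pics/w9.png

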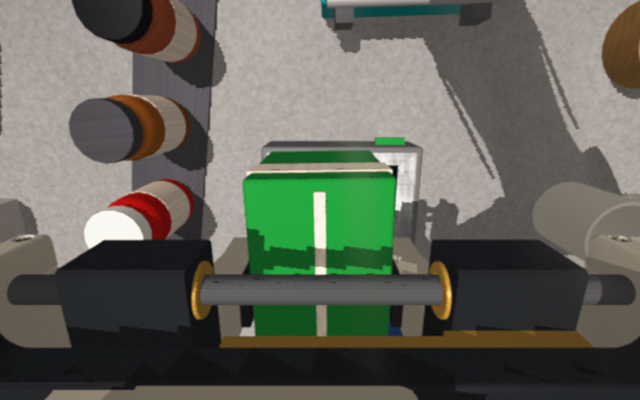

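Call:
jog_arm:
  motion:
    - [[-0.01, 0.007, 0.01, 0, 0, 0, 0.05], [-0.02, 0.013, 0.025, 0, -0.1, 0, 0.05], [-0.03, 0.019, 0.045, 0, -0.2, 0, 0.05], [-0.031, 0.02, 0.065, 0, -0.3, 0, 0.05], [-0.031, 0.02, 0.08, 0, -0.3, 0, 0.05], [-0.031, 0.02, 0.09, 0, -0.3, 0, 0.05], [-0.031, 0.02, 0.09, 0, -0.3, 0, 0.05], [-0.031, 0.02, 0.09, 0, -0.3, 0, 0.05]]

```text
t: 12.6
eef_pos: [0.5703, 0.2041, 0.1603]
ee_rot: [-3.14, -0.0, -3.055]
force: [0.0, -0.1, -2.7]
width: 0.0556
```

Run:
```python
from h import *
s=arm.get_state(); print(s['t'],s['eef_pos'],s['ee_rot'],s['width'],s['force'])
Y=-np.pi+.085
rows([(.5695,.2055,.1205,Y)],.05)
f=optics.grab_frame('top'); cv2.imwrite('pics/t10.png',cv2.resize(f[90:240,200:360],None,fx=4,fy=4,interpolation=cv2.INTER_CUBIC)[...,::-1]);f=optics.grab_frame('side'); cv2.imwrite('pics/s10.png',cv2.resize(f[150:300,200:360],None,fx=4,fy=4,interpolation=cv2.INTER_CUBIC)[...,::-1])
```

```text
12.6 [0.57030317 0.20411267 0.16033533] [-3.13974985e+00 -7.41094977e-05 -3.05511720e+00] 0.055550241974041764 [ 0.02597321 -0.08037611 -2.73298169]
[0.0007, 0.0015, 0.0398, -0.1, -0.0, 0.1, 0.05]
```

View pics/s10.png

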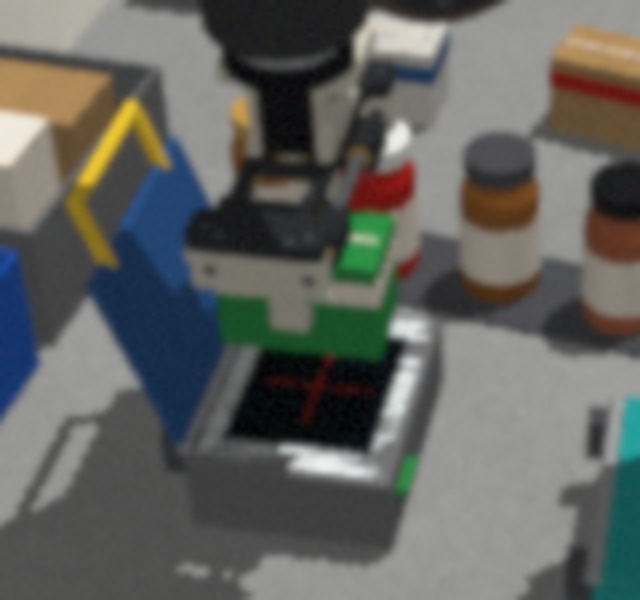

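View pics/t10.png

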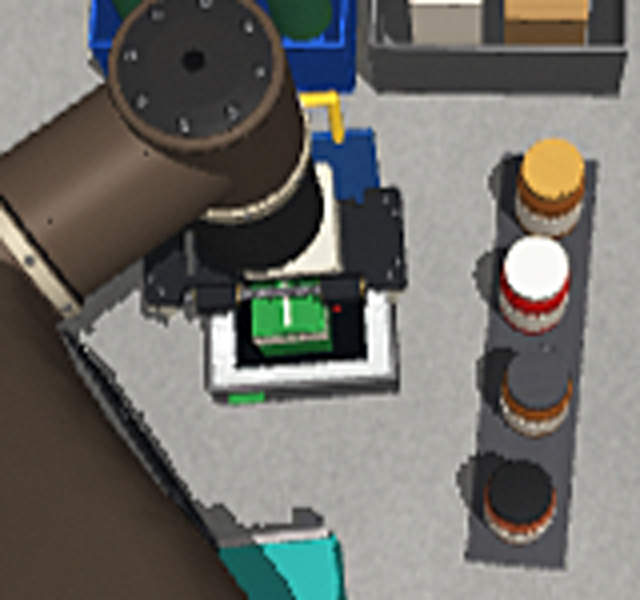

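The carton is level and squared above the glass, and the gripper is well clear of the open cover. Descend the last 40 mm slowly.

Call:
jog_arm:
  motion:
    - [[0, 0.001, 0.008, 0, 0, 0, 0.05], [0, 0.0015, 0.016, 0, 0, 0, 0.05], [0, 0.0015, 0.024, 0, 0, 0, 0.05], [0, 0.0015, 0.031, 0, 0, 0, 0.05], [0, 0.0015, 0.036, 0, 0, 0, 0.05], [0, 0.0015, 0.039, 0, 0, 0, 0.05], [0, 0.0015, 0.039, 0, 0, 0, 0.05], [0, 0.0015, 0.039, 0, 0, 0, 0.05]]

```text
t: 13.5
eef_pos: [0.5706, 0.206, 0.1224]
ee_rot: [-3.141, 0.002, -3.055]
force: [0.6, 0.0, -2.1]
width: 0.0559
```

Run:
```python
from h import *
s=arm.get_state(); print(s['t'],s['eef_pos'],s['ee_rot'],s['width'],s['force'],abs(s['qd']).max())
f=optics.grab_frame('top'); 
cv2.imwrite('pics/t11f.png',f[...,::-1]); cv2.imwrite('pics/t11.png',cv2.resize(f[130:220,235:325],None,fx=6,fy=6,interpolation=cv2.INTER_CUBIC)[...,::-1]);f=optics.grab_frame('side'); cv2.imwrite('pics/s11.png',cv2.resize(f[190:290,230:330],None,fx=6,fy=6,interpolation=cv2.INTER_CUBIC)[...,::-1]); cv2.imwrite('pics/s11f.png',f[...,::-1])
yaw=s['ee_rot'][2]; C=np.array(s['eef_pos'])+[0,0,-.0483+.0]
for dx in(-.05,.05):
  for dy in (-.028,.028):
    for z in (0,.07):
      X=C+Ro.from_euler('z',yaw+np.pi).apply([dx,dy,z]); print(dx,dy,z,'top',((proj('top',X)-[235,130])*6).round(),'side',((proj('side',X)-[230,190])*6).round())
```

```text
13.5 [0.57061133 0.20604832 0.12241591] [-3.14076337e+00  1.61546830e-03 -3.05480420e+00] 0.055917305076577016 [ 0.5748611   0.03160881 -2.05404713] 0.005428373723084271
-0.05 -0.028 0 top [287. 299.] side [416. 284.]
-0.05 -0.028 0.07 top [275. 268.] side [410. 155.]
-0.05 0.028 0 top [187. 306.] side [387. 372.]
-0.05 0.028 0.07 top [170. 276.] side [379. 241.]
0.05 -0.028 0 top [278. 126.] side [190. 259.]
0.05 -0.028 0.07 top [266.  87.] side [176. 131.]
0.05 0.028 0 top [179. 133.] side [153. 344.]
0.05 0.028 0.07 top [161.  95.] side [137. 215.]
```

View pics/s11.png

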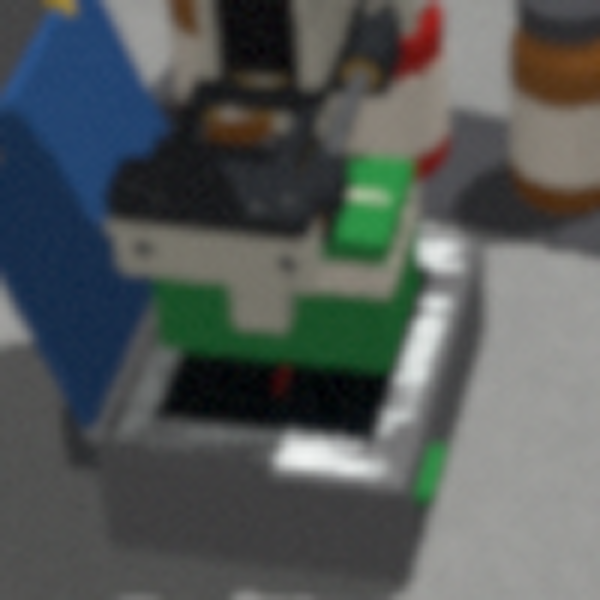

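View pics/t11.png

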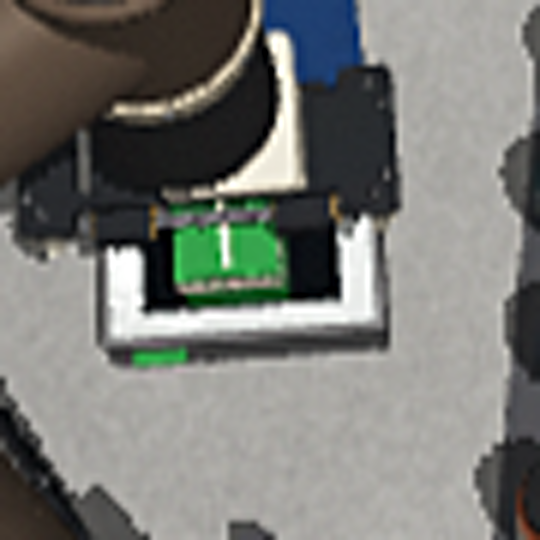

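View pics/s11f.png

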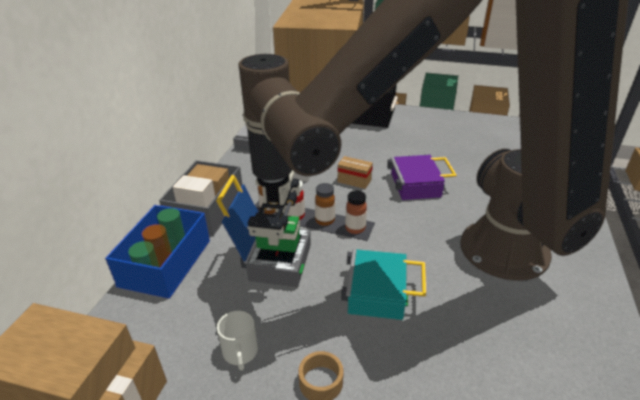

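Both views agree with the predicted carton corners to about 1 px (side-crop bottom edge (160,345)–(388,370) against predicted (153,344)–(387,372)). The underside is about 14 mm above the glass, so I lower it 3 mm and settle.

Call:
jog_arm:
  motion:
    - [[0.001, 0, 0.002, 0, 0, 0, 0.05], [0.001, 0, 0.003, 0, 0, 0, 0.05], [0.001, 0, 0.003, 0, 0, 0, 0.05], [0.001, 0, 0.003, 0, 0, 0, 0.05], [0.001, 0, 0.003, 0, 0, 0, 0.05], [0.001, 0, 0.003, 0, 0, 0, 0.05]]

```text
t: 14.2
eef_pos: [0.5697, 0.206, 0.1197]
ee_rot: [-3.141, 0.002, -3.055]
force: [-0.2, 0.1, -3.2]
width: 0.0557
```

Run:
```python
from h import *
s=arm.get_state(); print(s['t'],s['eef_pos'],s['ee_rot'],s['width'],s['force'],abs(s['qd']).max(), 'underside', s['eef_pos'][2]-.0483-.06)
f=optics.grab_frame('side'); cv2.imwrite('pics/s12.png',cv2.resize(f[190:290,230:330],None,fx=6,fy=6,interpolation=cv2.INTER_CUBIC)[...,::-1])
s=arm.get_state(); print(s['eef_pos'],s['force'])
```

```text
14.2 [0.56970441 0.20601878 0.11968616] [-3.14101422e+00  2.02267658e-03 -3.05482087e+00] 0.05573724734582127 [-0.24992391  0.09149447 -3.23176445] 0.0014553862979041527 underside 0.011386160268401557
[0.56968915 0.20603726 0.11970497] [-0.86197168 -1.18436099 -2.46720698]
```

View pics/s12.png

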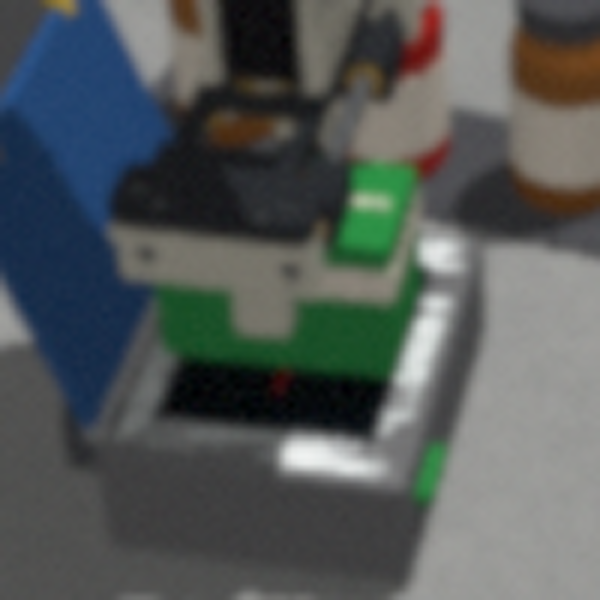

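The carton sits level, about 11 mm above the glass and still, with the cover open behind it. Handing in.

```bash
python3 -c "
from station import arm
print(arm.job_done())"
```

```text
the job is handed in; nothing more can be done
None
```

I opened the blue cover by its yellow handle onto its stop, then carried the green carton over the jars. I handed the job in while holding it still over the glass; no verdict is reported.

**Last checks (t = 14.2 s):**
- **Position:** the carton centre should be about (0.570, 0.206), against a glass centre measured at (0.5695, 0.2055). The top, side and handle-based estimates of the glass agreed within 3 mm. The height is worked out from the tool pose and puts the underside about 11 mm above the glass.
- **Attitude:** the carton's long side is within about 0.01 rad of the reader's x axis, and the tool tilt is about 0.002 rad.
- **Hold:** the grip is 30 N at 56 mm opening. The force reading shows the carton's weight (noisy, 2–4 N), with no sign of contact with the reader.
- **Cover:** it was still open in the last side picture. It was pressed onto its stop before release, but I did not measure its angle.
- **Other things:** I never came near the mug, the tape roll or the other cartons. They and the jars looked unmoved wherever they showed in the late pictures, but the arm hid some of them. I did not measure their positions again.

No check failed. The carton corners I predicted matched the pictures to about 1 px, with one top-view corner nearer 2 px (roughly 3 mm per pixel).

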